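Close up the relay row on the rail and lock it

ROBOT

A 6-joint arm with a two-finger parallel gripper is mounted at the origin on the work surface. World frame = base frame: x ahead of the robot, y to its left, z up, the work surface at z = 0. Lengths are in m, angles in rad, forces in N, time in s.
With the tool pointing down it reaches from about 0.25 to 0.775 m from the base axis. Payload 4 kg.
Tool frame: the origin (TCP) lies at the very end of the fingers, on their centre line; the grasp point (between the pads) lies 19 mm behind it; z points along the fingers, y is the direction in which the jaws open and shut (so a half turn about z gives the same grasp; the last joint's range is limited). The gripper opens to 94 mm and grips with 3 to 60 N. Pads are 16 mm wide; open, the fingers measure 119 mm over their backs; the gripper's body (75 mm by 177 mm) begins 78 mm behind the grasp point.
Start: joints at [1.186, 0.087, 1.371, -0, 1.684, -0.103], TCP at [0.153, 0.528, 0.206] pointing down, gripper open.
Joint ranges: [-3.1, 3.1], [-0.76, 2.03], [0.27, 2.55], [-1.08, 4.22], [0.17, 2.65], [-2.57, 2.57]. Speed limits (rad/s): [2.79, 2.79, 3.14, 3.14, 3.14, 3.14].

INTERFACE

Orientations are given as [roll, pitch, yaw] about the fixed x, y, z axes, in that order (R = Rz(yaw) Ry(pitch) Rx(roll)).
In Python, from bench import robot, cams, models gives the robot as it stands.
- The arm moves only by the tool step_arm, never from a script. Its argument "series" is a list of rows, each a list of 5 numbers: the gripper command: -1 is shut, 1 is fully open, values between are in proportion, then the shift along the tool's x, y, z in mm, then the turn about the tool's z in degrees. A call has 1 to 20 rows; each row is the pose to reach, as a shift and turn from the pose commanded when the call began, along the tool's axes at that moment; what a row does not reach only later rows make up. A row lasts 1/8 s, in which the tool goes at most 62.5 mm and 10.7 degrees, less where a joint would pass 70% of its speed; a pose out of reach is approached as far as the arm can. A call with a gripper value outside its range is refused whole. The fingers move at their own pace and stop on an object; the grip force is fixed at half the most. Time passes only in rows, so rows that repeat a pose let the fingers close. It gives the time, the measured TCP pose, the force and the opening at its end, in the units of the state.
- robot.get_obs(): the state, without advancing time (a new reading comes with each control period).
- cams.snapshot(name): name is "scene" or "top"; returns a dict with "pixels" (420x560x3 uint8, red, green, blue), "fov_y" (degrees; the focal length in pixels is half the picture's height over the tangent of half this angle, whatever the lens; pixels are square), "cx", "cy" (the principal point, pixels), "R" (3x3) and "t" (3): a world point X has camera coordinates R X + t. Camera axes: x right, y down, z forward; pixel columns grow to the right and rows downward; lengths in m; the calibration is good to about 2 mm. A picture is of the moment at which its call begins. There is no depth.
- robot.close_job(): hands the job in, once; it reports no verdict.
Trained networks look in a picture, given as the dict that the camera call returned (one of the last four; its "shot" number tells which), for a name from the list of things; names that differ only in an ending like _2 or _b are one class to them, and where a whole thing is asked for, a point or a joint stands for the part that bears it (a point fixed in the world has none). Each returns a list of dicts, best first, with "p" (0 to 1); they miss things now and then, are a little off and sometimes report something else, mostly with a low value. They report only what shows in the picture. A call takes as long as a camera call.
- models.find_in(picture, label): "position" ([x, y, z] in m, in world coordinates, good to about 4 mm: the middle of the surface that is visible of it).
- models.pinpoint(picture, label): "position" ([x, y, z] in m, in world coordinates, good to about 4 mm: a listed point, or the origin of a listed thing).
The state is a dict: "time": time; "joint_positions": joint angles; "qvel": joint speeds; "joint_torque": joint torques, N m; "tool_pos": TCP position; "ee_rot": TCP orientation; "wrist_force": force on the tool from outside, world axes, zero at the start; "wrist_torque": the same for the moment, N m; "width": finger opening in m.
Only numpy, scipy, OpenCV 4.12 (cv2) and the standard library are available. Lean on these libraries where they do the work, as an engineer would, in place of code of your own. Each camera call takes 0.05 s, during which the arm holds its last target. There are 200 camera calls.

TASK

Push the four relay modules together along the rail, as one closed row and without lifting any of them, until the row is fully home against the black end stop. Then push the red-balled locking lever all the way over, away from the robot, and leave everything else where it stands.

Things in the scene. Friction and masses are not known exactly. Their poses are not given: they have to be found in the camera images.
- fixture: blue base plate 170 (x) x 360 (y) x 12 mm (z), fixed to the bench, turned up to about 0.3 rad. Origin: centre of its underside; x away from the robot, y along the rail to the robot's left, z up. A straight steel rail, 35 mm wide, lies along y at x = 0 from y = -175 to +120 mm, its top at z = 19.5 mm. The other entries are measured in this frame
- stop_face (a point): middle of the flat face of the black end stop fixed at the rail's +y end, at x = 0, y = +100, z = 42 mm in the fixture's frame; it faces the row (-y). The stop is 70 mm wide (x), 22 mm thick (y), top at z = 64.5 mm
- relay_red: loose grey module with a red top, 70 mm across the rail (x), 22 mm along it (y), 50 mm high, 0.08 to 0.15 kg; two low jaws straddle the rail (1 mm play), it slides with ordinary friction. Origin: centre of its seat on the rail's top; coloured top at z = +50 mm. The four start as a touching row in any order, the row's front 50 to 115 mm short of the end stop
- relay_yellow: loose grey module with a yellow top, 70 mm across the rail (x), 22 mm along it (y), 50 mm high, 0.08 to 0.15 kg; two low jaws straddle the rail (1 mm play), it slides with ordinary friction. Origin: centre of its seat on the rail's top; coloured top at z = +50 mm. The four start as a touching row in any order, the row's front 50 to 115 mm short of the end stop
- relay_blue: loose grey module with a blue top, 70 mm across the rail (x), 22 mm along it (y), 50 mm high, 0.08 to 0.15 kg; two low jaws straddle the rail (1 mm play), it slides with ordinary friction. Origin: centre of its seat on the rail's top; coloured top at z = +50 mm. The four start as a touching row in any order, the row's front 50 to 115 mm short of the end stop
- relay_green: loose grey module with a green top, 70 mm across the rail (x), 22 mm along it (y), 50 mm high, 0.08 to 0.15 kg; two low jaws straddle the rail (1 mm play), it slides with ordinary friction. Origin: centre of its seat on the rail's top; coloured top at z = +50 mm. The four start as a touching row in any order, the row's front 50 to 115 mm short of the end stop
- lever (a joint): locking lever: 0 to 0.2 as it starts, leaning to the fixture's -x side; 1.0 rad fully over to the +x side, at its end of travel. It turns about a level axis along the fixture's y, at x = 0, y = +150 mm, z = 34 mm in the fixture's frame, needs about 1 N at its ball and stays where left. Its grey block, 70 (x) x 50 (y) x 25 mm high, stands on the plate below it
- lever_tip (a point): centre of the red ball, 26 mm diameter, at the end of the locking lever, 80 mm from the lever's axis; with joint value q it is at x = -80 sin(0.5 - q) mm, z = 34 + 80 cos(0.5 - q) mm in the fixture's frame
- spare: spare rail module with a white top, same shape as the four but standing loose on the bench beyond the fixture. Origin: centre of its housing's underside, 5.5 mm above the bench. Leave it alone
- tin: small brass-coloured tin, 30 mm diameter, 24 mm high, standing on the base plate beside the rail, on its +x side; origin at the centre of its underside. Leave it alone
- driver: screwdriver with an orange handle, 180 mm long, lying on the bench on the fixture's -x side, about parallel to the rail; origin on its underside. Leave it alone
- meter: yellow handheld multimeter, 90 x 190 x 36 mm, lying face up; origin at the centre of its underside. Leave it alone
- bottle: clear plastic bottle with a blue cap, 56 mm diameter, 130 mm high; origin at the centre of its underside. Leave it alone
- spool: green reel, 60 mm diameter, 46 mm high; origin at the centre of its underside. Leave it alone

How it is judged:
On the way, in this order (a step that is already met when the one before it is completed fails the run):
1. all four modules are home against the end stop as a closed row (y of each of relay_red, relay_yellow, relay_blue, relay_green in the frame of fixture above 0.019 m), for 0.2 s.
2. the locking lever is over (value of joint lever above 0.88 rad), for 0.2 s.
At the end, for the whole second after the job is handed in: All four modules stand seated and still on the rail, in a closed row against the end stop (at most 4 mm of gaps in all, so every module's centre is beyond y = 19 mm in the fixture's frame), and the lever is over (above 0.88 of 1.0 rad) (all of step 1 and z of each of relay_red, relay_yellow, relay_blue, relay_green in the frame of fixture below 0.0225 m and angle between each of relay_red, relay_yellow, relay_blue, relay_green's own z axis and vertical below 0.1 rad and linear speed of each of relay_red, relay_yellow, relay_blue, relay_green below 0.02 m/s and value of joint lever above 0.88 rad); the robot touches nothing.
It fails at once if a module is lifted off the rail (8 mm) or tipped (0.3 rad) (z of any of relay_red, relay_yellow, relay_blue, relay_green in the frame of fixture above 0.0275 m or angle between any of relay_red, relay_yellow, relay_blue, relay_green's own z axis and vertical above 0.3 rad).
It fails at once if the row is broken up: two modules' centres more than 78 mm apart (66 mm in a closed row) (distance between any of relay_yellow, relay_blue, relay_green and relay_red above 0.078 m or distance between any of relay_blue, relay_green and relay_yellow above 0.078 m or distance between relay_green and relay_blue above 0.078 m).
It fails at once if a bystander is moved by more than 25 mm (distance of any of spare, tin, driver, meter, bottle, spool from where it was at the start of the episode above 0.025 m).
It also fails if it takes over 43 s, if anything falls off the work surface, if the arm or the gripper's body presses on something with over 40 N, if the wrist force passes 120 N, or if a joint passes its speed limit or range.

## Working session

There is one attempt and no reset: what is moved stays moved. The work goes in short steps, Python scripts to look and compute and a tool call to move; the robot and the scene stay as the last step left them, time stands still between calls to the robot, and variables do not carry over. Pictures are saved under pics/ and viewed, about 8 in all and at most 12, crops included, and the job is handed in when it is done.

Besides the shell and the picture viewer there is one more tool, called after "Emit:" as a command line: name --pt "numbers of a row" for each row, then --argument value for the rest. step_arm: Moves the arm, as the interface text tells. Its arguments: {"type":"object","properties":{"series":{"type":"array","items":{"type":"array","items":{"type":"number"}}}},"required":["series"]}

```bash
mkdir -p pics; cat > h.py <<'E'
import numpy as np, cv2
from bench import robot, cams, models
def proj(s,X):
    X=np.atleast_2d(X); f=s["pixels"].shape[0]/2/np.tan(np.radians(s["fov_y"]/2))
    c=X@np.array(s["R"]).T+s["t"]; return c[:,:2]/c[:,2:]*f+[s["cx"],s["cy"]]
def save(s,n): cv2.imwrite("pics/"+n,cv2.cvtColor(s["pixels"],cv2.COLOR_RGB2BGR))
E
python3 - <<'E'
from h import *
o=robot.get_obs(); print(o["time"],o["tool_pos"],o["ee_rot"],o["width"],o["wrist_force"])
for n in("top","scene"):
    s=cams.snapshot(n); save(s,n+"0.png"); print(n,s["fov_y"],-np.array(s["R"]).T@s["t"])
    for l in "fixture stop_face relay_red relay_yellow relay_blue relay_green lever_tip spare tin driver meter bottle spool".split():
        print(l,[(np.round(d["position"],3).tolist(),round(d["p"],2)) for d in models.pinpoint(s,l)[:2]])
E
```

```text
0.0 [0.15274168 0.52780746 0.20431713] [-3.13944196e+00 -2.38116455e-04  2.85976928e+00] 0.09364364464083828 [-0.08837106 -0.20171811 -0.85032968]
top 45.10633475121271 [ 0.33617182 -0.01767305  1.65900016]
fixture [([0.583, -0.086, -0.004], 0.68), ([0.671, -0.171, 0.008], 0.27)]
stop_face [([0.56, 0.015, 0.038], 0.92)]
relay_red [([0.577, -0.08, 0.022], 0.52)]
relay_yellow [([0.588, -0.1, 0.019], 0.51)]
relay_blue [([0.589, -0.126, 0.018], 0.49)]
relay_green [([0.578, -0.056, 0.021], 0.64)]
lever_tip [([0.529, 0.062, 0.111], 0.59), ([0.67, -0.168, 0.007], 0.53)]
spare [([0.737, -0.106, 0.007], 0.67)]
tin [([0.67, -0.171, 0.012], 0.41), ([0.589, -0.102, 0.018], 0.2)]
driver [([0.474, -0.131, -0.005], 0.78)]
meter [([0.612, 0.339, -0.004], 0.82), ([0.671, -0.168, 0.008], 0.37)]
bottle [([0.414, 0.365, 0.002], 0.7)]
spool []
scene 44.94785933770023 [1.37784527 0.10317293 1.16769476]
fixture [([0.582, -0.082, -0.001], 0.91)]
stop_face [([0.562, 0.016, 0.041], 0.97), ([0.465, -0.131, 0.0], 0.57)]
relay_red [([0.584, -0.084, 0.014], 0.54)]
relay_yellow [([0.562, 0.017, 0.04], 0.3)]
relay_blue [([0.589, -0.121, 0.018], 0.5), ([0.587, -0.1, 0.02], 0.18)]
relay_green [([0.58, -0.057, 0.018], 0.56)]
lever_tip [([0.532, 0.058, 0.107], 0.52)]
spare [([0.733, -0.102, 0.005], 0.73)]
tin [([0.673, -0.167, 0.013], 0.7)]
driver [([0.465, -0.133, 0.002], 0.88)]
meter [([0.608, 0.339, -0.001], 0.66)]
bottle [([0.41, 0.364, -0.002], 0.66)]
spool [([0.578, -0.445, 0.0], 0.77)]
```

View pics/top0.png

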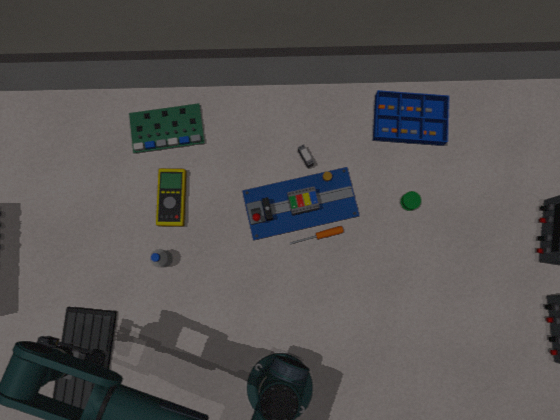

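View pics/scene0.png

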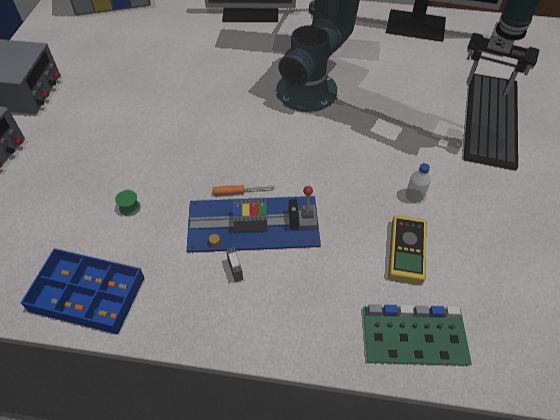

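```bash
cat >> h.py <<'E'
def back(s,uv,z):
    f=s["pixels"].shape[0]/2/np.tan(np.radians(s["fov_y"]/2)); R=np.array(s["R"]); c=-R.T@s["t"]
    d=np.c_[(np.asarray(uv,float)-[s["cx"],s["cy"]])/f,np.ones(len(uv))]@R
    return c+d*((z-c[2])/d[:,2])[:,None]
def mask(s,lo,hi,roi):
    m=cv2.inRange(cv2.cvtColor(s["pixels"],cv2.COLOR_RGB2HSV),lo,hi); k=np.zeros_like(m)
    x0,y0,x1,y1=roi; k[y0:y1,x0:x1]=m[y0:y1,x0:x1]; return k
E
python3 - <<'E'
from h import *
for n,roi in(("top",(235,160,365,245)),("scene",(180,188,326,256))):
    s=cams.snapshot(n); m=mask(s,(100,120,40),(125,255,255),roi)
    v,u=np.nonzero(m); P=back(s,np.c_[u,v],.012)[:,:2]
    r=cv2.minAreaRect((P*1000).astype(np.float32)); print(n,len(u),r)
    s2=cv2.resize(s["pixels"][roi[1]:roi[3],roi[0]:roi[2]],None,fx=5,fy=5,interpolation=2)
    cv2.imwrite(f"pics/{n}c.png",s2[:,:,::-1])
    # module tops at z=.0695
    for c,lo,hi in(("red",(0,150,90),(6,255,255)),("yel",(22,150,100),(33,255,255)),("blue",(105,120,120),(125,255,255)),("green",(45,100,80),(80,255,255))):
        rr=(285,185,325,218) if n=="top" else (228,198,272,220)
        v,u=np.nonzero(mask(s,lo,hi,rr)); 
        if len(u): print(c,len(u),back(s,[[u.mean(),v.mean()]],.0695)[0].round(4))
E
```

```text
top 3554 ((580.0901489257812, -83.40933227539062), (167.08277893066406, 356.0231018066406), 11.386504173278809)
red 63 [ 0.5816 -0.0789  0.0695]
yel 62 [ 0.5852 -0.1009  0.0695]
green 12 [ 0.5746 -0.0578  0.0695]
scene 3593 ((588.300048828125, -81.11671447753906), (170.62738037109375, 358.0247497558594), 11.456239700317383)
red 64 [ 0.5846 -0.0774  0.0695]
yel 39 [ 0.5875 -0.1015  0.0695]
blue 78 [ 0.5928 -0.1214  0.0695]
green 75 [ 0.5801 -0.0557  0.0695]
```

View pics/topc.png

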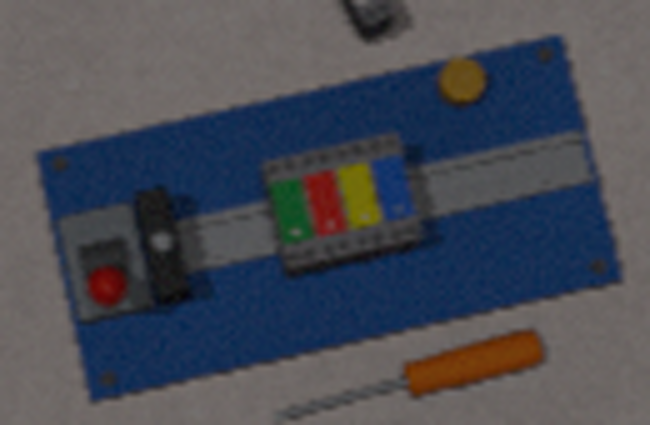

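Emit:
step_arm --pt "-0.36 -620 -538 0 62.4" --pt "-0.36 -620 -538 0 62.4" --pt "-0.36 -620 -538 0 62.4" --pt "-0.36 -620 -538 0 62.4" --pt "-0.36 -620 -538 0 62.4" --pt "-0.36 -620 -538 0 62.4" --pt "-0.36 -620 -538 0 62.4" --pt "-0.36 -620 -538 0 62.4" --pt "-0.36 -620 -538 0 62.4" --pt "-0.36 -620 -538 0 62.4" --pt "-0.36 -620 -538 0 62.4" --pt "-0.36 -620 -538 0 62.4" --pt "-0.36 -620 -538 0 62.4" --pt "-0.36 -620 -538 0 62.4" --pt "-0.36 -620 -538 0 62.4" --pt "-0.36 -620 -538 0 62.4" --pt "-0.36 -620 -538 0 62.4" --pt "-0.36 -620 -538 0 62.4"

```text
time: 3.75
tool_pos: [0.5987, -0.1599, 0.2062]
ee_rot: [3.141, 0.0, 1.772]
wrist_force: [0.5, 0.6, -0.0]
width: 0.0303
```

Emit:
step_arm --pt "-0.36 0 0 50 0" --pt "-0.36 0 0 100 0" --pt "-0.36 0 0 140 0" --pt "-0.36 0 0 160 0" --pt "-0.36 0 0 172 0" --pt "-0.36 0 0 172 0"

```text
time: 4.5
tool_pos: [0.5992, -0.1609, 0.0339]
ee_rot: [3.141, 0.0, 1.771]
wrist_force: [-0.4, -0.5, -0.2]
width: 0.0303
```

```bash
python3 - <<'E'
from h import *
o=robot.get_obs(); print(o["tool_pos"],o["wrist_force"],o["width"])
im=[]
for n,roi in(("top",(235,160,365,245)),("scene",(180,150,326,256))):
    s=cams.snapshot(n); x0,y0,x1,y1=roi
    im.append(cv2.resize(s["pixels"][y0:y1,x0:x1],(390*1,255 if n=="top" else 283)))
cv2.imwrite("pics/near.png",cv2.resize(np.vstack(im)[:,:,::-1],None,fx=1.1,fy=1.1))
E
```

```text
[ 0.59922635 -0.16088022  0.03389551] [-0.44111428 -0.49601686 -0.21233696] 0.030317346125302964
```

View pics/near.png

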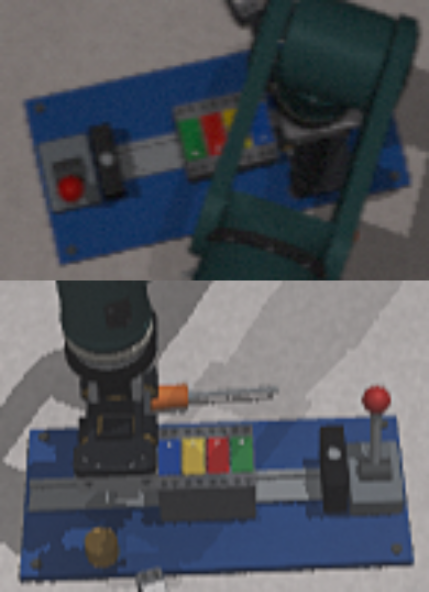

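Emit:
step_arm --pt "-0.36 6 0 0 0" --pt "-0.36 11 0 0 0" --pt "-0.36 15 0 0 0" --pt "-0.36 18 0 0 0" --pt "-0.36 21 0 0 0" --pt "-0.36 24 0 0 0" --pt "-0.36 28 0 0 0" --pt "-0.36 32 0 0 0" --pt "-0.36 36 0 0 0" --pt "-0.36 40 0 0 0" --pt "-0.36 44 0 0 0" --pt "-0.36 48 0 0 0" --pt "-0.36 52 0 0 0" --pt "-0.36 56 0 0 0" --pt "-0.36 60 0 0 0" --pt "-0.36 64 0 0 0" --pt "-0.36 67 0 0 0" --pt "-0.36 70 0 0 0" --pt "-0.36 73 0 0 0" --pt "-0.36 73 0 0 0"

```text
time: 7.1
tool_pos: [0.5844, -0.0888, 0.0334]
ee_rot: [3.141, -0.001, 1.771]
wrist_force: [0.5, -1.7, 1.3]
width: 0.0301
```

Emit:
step_arm --pt "-0.36 3 0 0 0" --pt "-0.36 5 0 0 0" --pt "-0.36 7 0 0 0" --pt "-0.36 9 0 0 0" --pt "-0.36 10 0 0 0" --pt "-0.36 11 0 0 0" --pt "-0.36 11 0 0 0"

```text
time: 7.98
tool_pos: [0.5827, -0.0809, 0.0335]
ee_rot: [3.141, 0.005, 1.77]
wrist_force: [2.4, -8.2, -0.1]
width: 0.0298
```

Emit:
step_arm --pt "-0.36 1 0 0 0" --pt "-0.36 2 0 0 0" --pt "-0.36 2 0 0 0" --pt "-0.36 2 0 0 0"

```text
time: 8.48
tool_pos: [0.5827, -0.0809, 0.0337]
ee_rot: [3.141, 0.008, 1.77]
wrist_force: [2.5, -12.0, -0.6]
width: 0.0301
```

```bash
python3 - <<'E'
from h import *
o=robot.get_obs(); print(o["tool_pos"],o["wrist_force"],o["width"])
s=cams.snapshot("scene")
cv2.imwrite("pics/home.png",cv2.resize(s["pixels"][150:256,180:326,::-1],None,fx=4,fy=4,interpolation=2))
for c in"red yellow blue green".split(): print(c,[(np.array([[.98,.198],[-.198,.98]])@(np.array(d["position"][:2])-[.583,-.083]),d["p"]) for d in models.pinpoint(s,"relay_"+c)[:1]])
E
```

```text
[ 0.58267705 -0.08091316  0.03367266] [  2.49111506 -11.96862969  -0.57062332] 0.030070455227124645
red [(array([0.001887, 0.062349]), 0.66)]
yellow [(array([0.0041308, 0.0466976]), 0.59)]
blue [(array([0.0006766, 0.0250574]), 0.63)]
green [(array([0.0016074, 0.0897416]), 0.51)]
```

View pics/home.png

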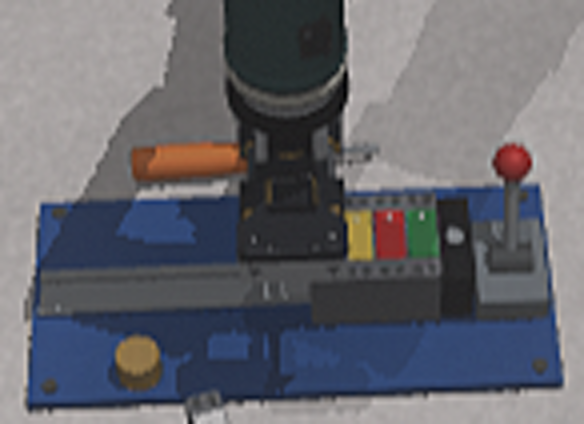

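Emit:
step_arm --pt "-0.36 -10 0 0 0" --pt "-0.36 -25 0 0 0" --pt "-0.36 -25 0 0 0" --pt "-0.36 -25 0 -60 0" --pt "-0.36 -25 0 -120 0" --pt "-0.36 -25 0 -172 0" --pt "-0.36 -25 0 -172 0" --pt "-1 20 -30 -172 0" --pt "-1 60 -60 -172 0" --pt "-1 100 -80 -172 0" --pt "-1 144 -80 -172 0" --pt "-1 144 -80 -172 0" --pt "-1 144 -80 -172 0" --pt "-1 144 -80 -140 0" --pt "-1 144 -80 -105 0" --pt "-1 144 -80 -67 0" --pt "-1 144 -80 -67 0"

```text
time: 10.85
tool_pos: [0.4721, 0.0476, 0.0965]
ee_rot: [-3.133, -0.002, 1.769]
wrist_force: [-0.0, -0.0, 0.5]
width: 0.0003
```

```bash
python3 - <<'E'
from h import *
o=robot.get_obs(); print(o["tool_pos"],o["wrist_force"],o["width"]); M=np.array([[.98,.198],[-.198,.98]])
print("tcp_f",M@(o["tool_pos"][:2]-[.583,-.083]))
s=cams.snapshot("scene")
cv2.imwrite("pics/lev.png",cv2.resize(s["pixels"][150:256,180:326,::-1],None,fx=4,fy=4,interpolation=2))
print([(M@(np.array(d["position"][:2])-[.583,-.083]),d["position"],d["p"]) for d in models.pinpoint(s,"lever_tip")[:1]])
E
```

```text
[0.47211908 0.04759771 0.09653185] [-0.04817669 -0.00680306  0.49349915] 0.0002893755462757807
tcp_f [-0.08280496  0.14994017]
[(array([-0.0227846,  0.14975  ]), [0.531, 0.0593, 0.108], 0.47)]
```

View pics/lev.png

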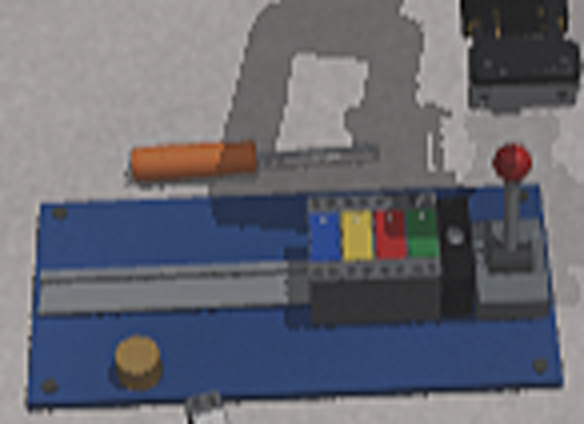

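Emit:
step_arm --pt "-1 0 10 0 0" --pt "-1 0 20 0 0" --pt "-1 0 26 0 0" --pt "-1 0 32 0 0" --pt "-1 0 37 0 0" --pt "-1 0 42 0 0" --pt "-1 0 47 0 0" --pt "-1 0 52 0 0" --pt "-1 0 57 0 0" --pt "-1 0 62 0 0" --pt "-1 0 67 0 0" --pt "-1 0 72 0 0" --pt "-1 0 76 0 0" --pt "-1 0 80 0 0" --pt "-1 0 84 0 0" --pt "-1 0 87 0 0" --pt "-1 0 90 0 0" --pt "-1 0 90 0 0"

```text
time: 13.2
tool_pos: [0.5634, 0.0666, 0.1006]
ee_rot: [3.141, -0.0, 1.771]
wrist_force: [-1.1, -0.2, -0.4]
width: 0.0005
```

Emit:
step_arm --pt "-1 0 2 0 0" --pt "-1 0 4 0 0" --pt "-1 0 5 0 0" --pt "-1 0 6 0 0" --pt "-1 0 6 0 0"

```text
time: 13.82
tool_pos: [0.5683, 0.0676, 0.1003]
ee_rot: [-3.14, -0.0, 1.771]
wrist_force: [-2.5, -0.9, 1.0]
width: 0.0007
```

Emit:
step_arm --pt "-1 0 1 0 0" --pt "-1 0 2 0 0" --pt "-1 0 3 0 0" --pt "-1 0 3 0 0"

```text
time: 14.32
tool_pos: [0.5687, 0.0677, 0.1001]
ee_rot: [-3.134, -0.0, 1.771]
wrist_force: [-10.1, -3.3, 4.3]
width: 0.0003
```

Emit:
step_arm --pt "-1 0 -10 0 0" --pt "-1 0 -40 0 0" --pt "-1 0 -80 0 0" --pt "-1 0 -110 0 0" --pt "-1 0 -120 -50 0" --pt "-1 0 -120 -100 0" --pt "-1 0 -150 -100 0" --pt "-1 0 -200 -100 0" --pt "-1 0 -200 -100 0" --pt "-1 0 -200 -100 0"

```text
time: 15.58
tool_pos: [0.3769, 0.0287, 0.201]
ee_rot: [3.138, 0.0, 1.771]
wrist_force: [-0.6, -0.9, -0.5]
width: 0.0009
```

```bash
python3 - <<'E'
from h import *
o=robot.get_obs(); print(o["tool_pos"],o["wrist_force"],o["time"]); M=np.array([[.98,.198],[-.198,.98]])
s=cams.snapshot("scene")
cv2.imwrite("pics/end.png",cv2.resize(s["pixels"][150:256,180:326,::-1],None,fx=4,fy=4,interpolation=2))
for n in"lever_tip spare tin driver".split():print(n,[(M@(np.array(d["position"][:2])-[.583,-.083]),d["position"],d["p"]) for d in models.pinpoint(s,n)[:1]])
E
```

```text
[0.37685448 0.02867277 0.20100549] [-0.57770149 -0.93252894 -0.45678014] 15.575
lever_tip [(array([0.0409226, 0.1505466]), [0.5933, 0.0727, 0.1033], 0.45)]
spare [(array([ 0.142162 , -0.0470826]), [0.7317, -0.101, 0.0044], 0.56)]
tin [(array([ 0.070882 , -0.1000014]), [0.6723, -0.167, 0.013], 0.44)]
driver [(array([-0.1235176, -0.0242086]), [0.4667, -0.1312, -0.0002], 0.71)]
```

View pics/end.png

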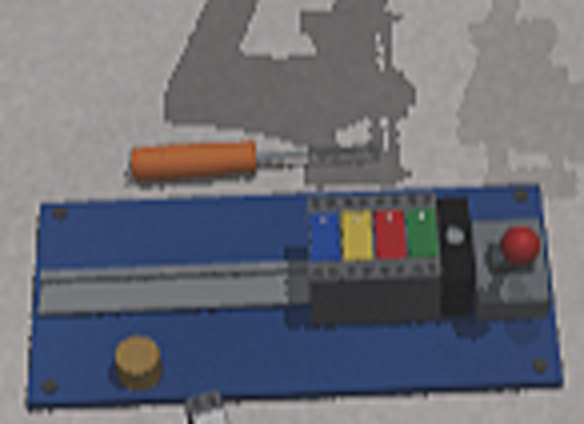

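```bash
python3 -c "
from h import *
print(robot.close_job())"
```

```text
the job is handed in; nothing more can be done
None
```

I pushed the four modules home as one closed row against the end stop, then pushed the lever fully over, backed the arm clear and handed the job in at about 15.6 s. The hand-in gives no verdict, so these are my own last checks:

- **Row:** at the end of the push the force rose from 8 to 12 N with no further movement. In the last picture the row has no visible gap and green touches the stop.
- **Lever:** the ball stopped moving while the force reached about 11 N. The network puts the ball at x ≈ 41 mm in the fixture's frame, against 38 mm expected at full travel, which is within its error.
- **Bystanders:** the spare, tin and driver read within about 3 mm of where they started. I did not measure the meter, bottle and spool again; the arm's path stayed clear of them.
- **Disagreement:** while the gripper was still at the row, the network placed the modules 0 to 5 mm off the positions expected in a closed row. I trusted the force and the picture instead.

I viewed 7 of the 12 allowed pictures.

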